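Load a colour-bar piece through the flush roof shutter of a pick-up oven

TASK

Slide open the flush shutter in the roof of the cold bench oven by pressing down on it, stand the slim upright piece of white glass rod on the chamber floor, and slide the shutter fully shut again. Never load the shutter with more than 25 N, and leave the glass puck and the frit jar where they are.

Things in the scene. Friction and masses are not known exactly. Their poses are not given: they have to be found in the camera images.
- oven: Fixed bench oven: grey case, aluminium sheet deck, 92 high. Origin on the bench under the centre of the roof window; its +y is the way the shutter opens, z up. Case: x -80 to +80, y -92 to +165 mm. Its chamber lies under the -y half of the window.
- window (a point): Centre of the roof window, level with the deck's top face, 92 mm above the bench. The window is 120 wide (oven x -60 to +60) by 140 long (oven y -70 to +70). The dark steel shutter fills it; fully open, y -70 to 0 is clear and the shutter, run on under the deck, still fills y 0 to +70.
- chamber (a point): Centre of the chamber floor, 23 mm above the bench, 69 mm below the deck's top face, 32 mm from the window's centre towards oven -y. The chamber under the clear part of the open window is 124 (x) by 76 (y) mm; the 50 mm glass stands below the shutter with 5 mm or more to spare.
- shutter: Smooth steel plate, no handle, 118 (x) by 150 (y) by 5. Origin moves with it, at its nominal top, 5 mm below the deck's top: at oven y = 0 when shut (stop), +70 mm fully open (stop). Drags with 6 N, stays where left. Worn rails: the real top is up to 3 mm above or below this; the pose does not show it, feel for it. Yields on a spring, 9 N per mm, 5 mm deep. Over 25 N (press and drag together) harms it.
- glass: The piece of opaque white glass colour bar: upright cylinder, 30 diameter, 50 tall, about 90 g. Origin at the centre of its underside, z up its axis.
- puck: Flat white glass disc, 54 diameter, 20 high; leave alone. Origin at the centre of its underside.
- frit_jar: Glass jar with steel cap, 54 diameter, 75 high; leave alone. Origin at the centre of its underside.
Not all that is in view belongs to the job. What is shaped like the glass but purple or turquoise is not meant.

How it is judged:
By the outcome, as a careful person would: the job done as asked, in the order asked, and still so for the second after the job is handed in, with the robot touching nothing.
It also fails if it takes over 72 s, if anything falls off the work surface, if the arm or the gripper's body presses on something with over 40 N, if the wrist force passes 120 N, or if a joint passes its speed limit or range.

ROBOT

A 6-joint arm with a two-finger parallel gripper is mounted at the origin on the work surface. World frame = base frame: x ahead of the robot, y to its left, z up, the work surface at z = 0. Lengths are in m, angles in rad, forces in N, time in s.
With the tool pointing down it reaches from about 0.35 to 0.775 m from the base axis. Payload 7.3 kg.
Tool frame: the origin (TCP) lies midway between the tips of the shut fingers; the grasp point (between the pads) lies 19 mm behind it (robot.grip_depth is the z of the grasp point in the tool frame, in m); z points along the fingers, y is the line along which they close (so a half turn about z gives the same grasp; the last joint's range is limited). The gripper opens to 92 mm and grips with 3 to 60 N. Pads are 19 mm wide; open, the fingers measure 130 mm over their backs; the gripper's body (75 mm by 190 mm) begins 47 mm behind the grasp point.
Start: joints at [-1.452, 0.342, 1.524, -0, 1.275, -0.146], TCP at [0.137, -0.507, 0.227] pointing down, gripper open.
Joint ranges: [-2.53, 2.53], [-0.77, 2.02], [0.04, 2.7], [-1, 4.14], [0.28, 2.66], [-3.11, 3.11]. Speed limits (rad/s): [2.57, 2.57, 3.14, 3.14, 3.14, 3.14].

INTERFACE

Orientations are given as [roll, pitch, yaw] about the fixed x, y, z axes, in that order (R = Rz(yaw) Ry(pitch) Rx(roll)).
In Python, from cell import robot, viewer gives the robot as it stands.
- The arm moves only by the tool step_arm, never from a script. Its argument "increments" is a list of rows, each an object with "delta_pos": the shift along the tool's x, y, z in cm, a list of three; "dr": the turn, a rotation vector about the tool's x, y, z in degrees, a list of three; "fingers": the closure, from -1 (fully open) to 1 (shut), so that 0 is half open. In form: [{"delta_pos": [tx, ty, tz], "dr": [wx, wy, wz], "fingers": fingers}, ...]. A call has exactly 5 rows; each row is the pose to reach, as a shift and turn from the pose commanded when the call began, along the tool's axes at that moment; what a row does not reach only later rows make up. A row lasts 1/8 s, in which the tool goes at most 62.5 mm and 10.7 degrees, less where a joint would pass 70% of its speed; a pose out of reach is approached as far as the arm can. A call with a gripper value outside its range is refused whole. The fingers move at their own pace and stop on an object; "newtons" is the grip in N (left out, the last holds). Time passes only in rows, so rows that repeat a pose let the fingers close, or fill a call up. It gives the time, the measured TCP pose, the force, the opening and the grip force at its end, in the units of the state.
- robot.observe(): the state, without advancing time (a new reading comes with each control period).
- viewer.read_camera(name): name is "side" or "top"; returns the picture (420x560x3 uint8, red, green, blue); there is no depth.
- viewer.camera_params(name): a dict with "K" (3x3 intrinsics, pixels), "T" (4x4, takes a point from camera to world coordinates). Camera axes: x right, y down, z forward; pixel columns grow to the right and rows downward; lengths in m; the calibration is good to about 2 mm. A picture is of the moment at which its call begins. camera_params takes no time and is no camera call.
- robot.hand_in(): hands the job in; it is judged then, once.
The state is a dict: "time": time; "qpos": joint angles; "qvel": joint speeds; "joint_efforts": joint torques, N m; "tool_pos": TCP position; "tool_rot": TCP orientation; "contact_force": force on the tool from outside, world axes, zero at the start; "torque": the same for the moment, N m; "opening": finger opening in m; "grip_force": force on a finger pad.
Only numpy, scipy, OpenCV 4.12 (cv2) and the standard library are available. Lean on these libraries where they do the work, as an engineer would, in place of code of your own. Each camera call takes 0.05 s, during which the arm holds its last target. There are 200 camera calls.

## Working session

There is one attempt and no reset: what is moved stays moved. The work goes in short steps, Python scripts to look and compute and a tool call to move; the robot and the scene stay as the last step left them, time stands still between calls to the robot, and variables do not carry over. Pictures are saved under pics/ and viewed, at most 10 in all, crops included, and the job is handed in when it is done.

Besides the shell and the picture viewer there is one more tool, called in YAML: its name, and indented under it one key for each argument. step_arm: Moves the arm, as the interface text tells. Its arguments: {"type":"object","properties":{"increments":{"type":"array"},"newtons":{"type":"number"}},"required":["increments"]}

```bash
ls; mkdir -p pics
python3 - <<'E'
from cell import robot, viewer
import cv2, numpy as np
for n in("side","top"):
    im=viewer.read_camera(n); cv2.imwrite(f"pics/{n}0.png",im[:,:,::-1])
    p=viewer.camera_params(n); print(n,np.round(p["K"],1).tolist(),np.round(p["T"],3).tolist())
s=robot.observe(); print(s)
E
```

```text
pics
side [[454.8, 0.0, 281.4], [0.0, 454.8, 208.8], [0.0, 0.0, 1.0]] [[0.988, -0.109, 0.111, 0.464], [-0.156, -0.671, 0.725, -0.681], [-0.005, -0.734, -0.679, 0.735], [0.0, 0.0, 0.0, 1.0]]
top [[448.1, 0.0, 275.9], [0.0, 448.1, 198.8], [0.0, 0.0, 1.0]] [[0.047, -0.974, 0.222, 0.321], [-0.999, -0.047, 0.007, -0.001], [0.003, -0.222, -0.975, 1.048], [0.0, 0.0, 0.0, 1.0]]
{'time': 0.1, 'qpos': array([-1.45198915e+00,  3.42655055e-01,  1.52489477e+00, -1.94286577e-05,
        1.27538519e+00, -1.45997077e-01]), 'qvel': array([-0.00066708, -0.00188367, -0.00221451, -0.00011763, -0.00235981,
       -0.00012116]), 'joint_efforts': array([ 4.04111879e-04, -4.32005095e+01, -2.44693315e+01,  7.19221216e-02,
        5.26156963e-02, -4.45840988e-05]), 'tool_pos': array([ 0.13737879, -0.50634742,  0.22612274]), 'tool_rot': array([-3.14026187e+00, -1.76903430e-04,  2.64809802e-01]), 'contact_force': array([-0.46764812, -0.40812753,  0.18723386]), 'torque': array([-0.01336473, -0.04864745,  0.01952042]), 'grip_force': 0.0, 'opening': 0.09162401822024746}
```

View pics/side0.png

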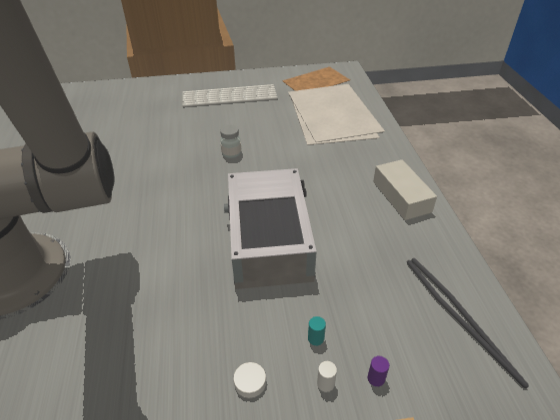

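View pics/top0.png

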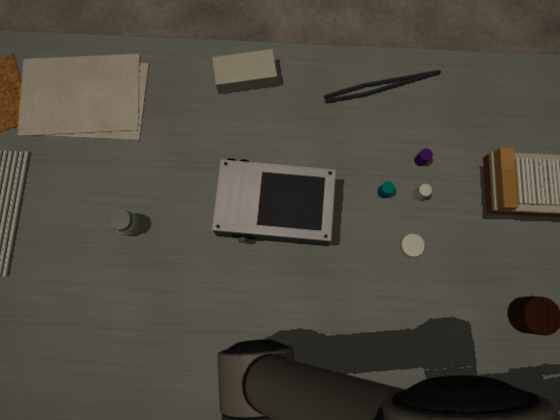

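Candidates for the glass: the white slim cylinder at side (327,376) / top (425,191), the flat white disc at side (250,380) / top (413,245), turquoise at side (317,331) and purple at side (378,371). The first fits because it is white, slim and upright. The oven's short margin, its -y end, faces world -y. I'll measure these and make one crop to confirm.

```bash
cat > h.py <<'E'
import numpy as np, cv2
from cell import robot, viewer
def ray(n,uv):
    p=viewer.camera_params(n);K=np.array(p["K"]);T=np.array(p["T"])
    d=T[:3,:3]@np.linalg.inv(K)@np.array([uv[0],uv[1],1.]);return T[:3,3],d
def onz(n,uv,z):
    o,d=ray(n,uv);return o+d*(z-o[2])/d[2]
def proj(n,X):
    p=viewer.camera_params(n);T=np.linalg.inv(p["T"]);c=T[:3,:3]@np.array(X)+T[:3,3];c=np.array(p["K"])@c;return c[:2]/c[2]
E
python3 - <<'E'
from h import *
S=cv2.imread("pics/side0.png");T=cv2.imread("pics/top0.png")
def blob(im,m,near):
    n,l,st,c=cv2.connectedComponentsWithStats(m.astype(np.uint8))
    k=l[near[1],near[0]];return (l==k).astype(np.uint8),st[k],c[k]
for n,im,pt,seed in(("side",S,(225,165,320,290),(270,225)),("top",T,(205,150,345,250),(290,200))):
    g=im.max(2); m=g<60
    b,st,c=blob(im,m,seed); cn=max(cv2.findContours(b,0,2)[0],key=cv2.contourArea)
    q=cv2.approxPolyDP(cn,6,True)[:,0]
    print(n,"win",st,q.tolist(),[np.round(onz(n,x,.092)[:2]*1e3).tolist() for x in q])
    print([ (int(x),int(y),im[y,x].tolist()) for x,y in ((seed),(seed[0]-50,seed[1]))])
    h=cv2.cvtColor(im,cv2.COLOR_BGR2HSV); w=(h[...,1]<70)&(h[...,2]>115)
    k,l,s,cc=cv2.connectedComponentsWithStats(w.astype(np.uint8))
    for i in range(1,k):
        if s[i,4]>40: print(n,"white",s[i].tolist(),np.round(cc[i],1), np.round(onz(n,cc[i],.025)[:2]*1e3))
a=cv2.resize(S[310:400,230:400],None,fx=4,fy=4,interpolation=2);b=cv2.resize(T[140:260,200:440],(680,340),interpolation=2)
cv2.imwrite("pics/crop.png",cv2.resize(np.vstack([a[:340],b])[:700],None,fx=.85,fy=.85))
E
```

```text
side win [     0      0    560    420 233321] [[0, 0], [0, 230], [19, 215], [0, 239], [0, 419], [559, 419], [559, 0]] [[-388.0, 1458.0], [7.0, 34.0], [33.0, 74.0], [14.0, 8.0], [116.0, -357.0], [882.0, -479.0], [1887.0, 1066.0]]
[(270, 225, [77, 77, 78]), (220, 225, [134, 141, 142])]
side white [21, 0, 539, 420, 153949] [317.2 225.5] [650.  11.]
side white [99, 4, 23, 11, 86] [110.1   8.6] [  38. 1480.]
side white [482, 37, 27, 25, 190] [496.5  52.5] [1482.  777.]
side white [0, 106, 25, 64, 1030] [  9.2 143.1] [-114.  458.]
side white [224, 147, 14, 8, 84] [230.6 150.8] [482. 324.]
side white [426, 278, 39, 42, 140] [444.4 298.2] [ 846. -219.]
side white [0, 311, 87, 109, 8133] [ 43.9 370.6] [ 128. -251.]
top win [ 257  172   68   58 3317] [[263, 172], [257, 224], [320, 229], [324, 178]] [[599.0, 38.0], [481.0, 44.0], [477.0, -92.0], [591.0, -98.0]]
[(290, 200, [29, 30, 31]), (240, 200, [116, 124, 133])]
top white [213, 50, 63, 34, 1602] [243.8  66.3] [891. 103.]
top white [18, 54, 130, 86, 9462] [82.4 96. ] [791. 496.]
top white [0, 151, 11, 57, 105] [  4.7 178.1] [574. 649.]
top white [0, 151, 16, 87, 170] [  7.2 193.4] [537. 637.]
top white [3, 152, 24, 124, 245] [ 14.7 212.7] [492. 611.]
top white [516, 154, 44, 50, 1237] [538.1 176.9] [ 637. -613.]
top white [212, 160, 123, 80, 4545] [260.9 198.9] [552.  42.]
top white [419, 184, 13, 12, 117] [425.  189.3] [ 594. -343.]
top white [516, 205, 44, 7, 226] [539.3 208.1] [ 562. -609.]
top white [402, 234, 22, 22, 402] [412.6 244.5] [ 462. -311.]
```

View pics/crop.png

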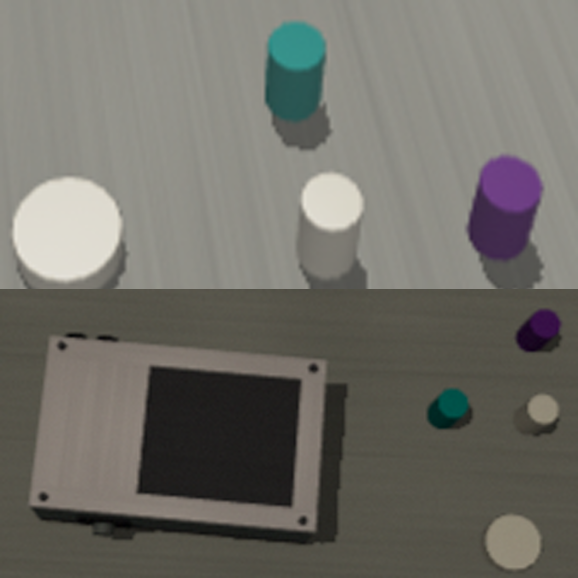

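The crop confirms it: the upright white cylinder has its top face at side (327,369). It stands apart from the flat puck and from the turquoise and purple ones.

Run:
```python
from h import *
S=cv2.imread("pics/side0.png");T=cv2.imread("pics/top0.png")
print("glass top via side", onz("side",(327.2,369.3),.05)*1e3)
h=cv2.cvtColor(S,cv2.COLOR_BGR2HSV); print(S[369,327],S[382,327],S[385,345],S[215,235],S[215,200],S[180,260],S[225,270])
m=(S.min(2)>190).astype(np.uint8); k,l,s,cc=cv2.connectedComponentsWithStats(m)
for i in range(1,k):
    if s[i,4]>40:print(s[i].tolist(),cc[i].round(1),onz("side",cc[i],.05)[:2].round(4))
m=(T.min(2)>120).astype(np.uint8);k,l,s,cc=cv2.connectedComponentsWithStats(m)
for i in range(1,k):
    x,y=cc[i]
    if s[i,4]>30 and x>380 and y>170:print("T",s[i].tolist(),cc[i].round(1),onz("top",cc[i],.05)[:2].round(4))
# edges by line fit : window (dark) and deck outer
def winfit(n,im,seed,thr,below=True):
    g=cv2.GaussianBlur(im,(3,3),0).max(2); b=(g<thr) if below else (g>thr)
    k,l=cv2.connectedComponents(b.astype(np.uint8),connectivity=4); b=(l==l[seed[1],seed[0]]).astype(np.uint8)
    c=max(cv2.findContours(b,0,1)[0],key=cv2.contourArea)[:,0].astype(float)
    P=np.array([onz(n,x,.092)[:2]*1e3 for x in c])
    r=cv2.minAreaRect(P.astype(np.float32)); print(n,below,b.sum(),[np.round(v,1) for v in r]); 
    return P
winfit("side",S,(270,225),115); winfit("top",T,(290,200),75)
winfit("top",T,(230,200),85,False); winfit("side",S,(235,215),165,False)
```

```text
glass top via side [ 589.50596835 -335.82902626   50.        ]
[203 215 219] [115 123 126] [136 144 145] [183 186 192] [136 144 145] [181 185 193] [77 77 78]
[234, 363, 31, 29, 716] [249.1 376.9] [ 0.4644 -0.3288]
[319, 362, 17, 15, 209] [327.1 368.9] [ 0.5895 -0.3351]
T [403, 239, 15, 16, 69] [407.9 247.6] [ 0.4511 -0.2933]
side True 2777 [array([539.3, -25.7]), array([136.8, 118.5]), np.float64(87.5)]
top True 3367 [array([536.9, -27. ]), array([139. , 119.1]), np.float64(87.6)]
top False 7184 [array([571.1,  44.2]), array([335.6, 223. ]), np.float64(87.9)]
side False 3445 [array([541.2,  11.9]), array([257.1, 160.8]), np.float64(87.4)]
```

```bash
cat >> h.py <<'E'
O=np.array([.539,-.0255]);a=np.deg2rad(-2.5);ux=np.array([np.cos(a),np.sin(a)]);uy=np.array([-np.sin(a),np.cos(a)])
def ov(x,y): return O+(x*ux+y*uy)/1e3
from scipy.spatial.transform import Rotation as Ro
def go(xy,z,yaw):
    s=robot.observe();R=Ro.from_euler("xyz",s["tool_rot"]);G=Ro.from_euler("xyz",[np.pi,0,yaw])
    print("t",s["time"],"cm",(R.inv().apply(np.r_[xy,z]-s["tool_pos"])*100).round(2),"dr",np.rad2deg((R.inv()*G).as_rotvec()).round(1),"F",s["contact_force"].round(1),"q6",s["qpos"][5].round(2))
    d=s["tool_pos"][:2]-O; print("oven mm",(d@ux*1e3).round(1),(d@uy*1e3).round(1),"z",s["tool_pos"][2].round(4))
E
python3 - <<'E'
from h import *
go(ov(0,-25),.13,a)
S=cv2.imread("pics/side0.png")
for p in((317.2,324),(379,363)): print(onz("side",p,.05).round(3))
E
```

```text
t 0.1 cm [ 50.59 -33.5    9.67] dr [-0.1  0.  17.7] F [-0.5 -0.4  0.2] q6 -0.15
oven mm -380.3 -497.9 z 0.2261
[ 0.592 -0.251  0.05 ]
[ 0.675 -0.338  0.05 ]
```

step_arm:
  increments:
    - {"delta_pos": [5,-3.3,0],"dr": [0,0,4],"fingers": 1}
    - {"delta_pos": [10,-6.6,0],"dr": [0,0,8],"fingers": 1}
    - {"delta_pos": [15,-9.9,0],"dr": [0,0,12],"fingers": 1}
    - {"delta_pos": [20,-13.2,0],"dr": [0,0,16],"fingers": 1}
    - {"delta_pos": [25,-16.5,0],"dr": [0,0,17.7],"fingers": 1}
  newtons: 20

```text
time: 0.72
tool_pos: [0.3364, -0.2804, 0.2266]
tool_rot: [-3.142, -0.0, -0.046]
contact_force: [0.7, -0.1, 0.7]
opening: 0.0462
grip_force: 0.0
```

```bash
python3 -c "
from h import *
go(ov(0,-25),.13,a)"
```

```text
t 0.725 cm [ 19.07 -23.89   9.66] dr [-0.  -0.  -0.1] F [ 0.7 -0.1  0.7] q6 0.75
oven mm -191.3 -263.5 z 0.2266
```

step_arm:
  increments:
    - {"delta_pos": [3.8,-4.8,0],"dr": [0,0,0],"fingers": 1}
    - {"delta_pos": [7.6,-9.6,2],"dr": [0,0,0],"fingers": 1}
    - {"delta_pos": [11.4,-14.4,5],"dr": [0,0,0],"fingers": 1}
    - {"delta_pos": [15.2,-19.2,8],"dr": [0,0,0],"fingers": 1}
    - {"delta_pos": [19.0,-24.0,9.6],"dr": [0,0,0],"fingers": 1}

```text
time: 1.35
tool_pos: [0.5276, -0.059, 0.1331]
tool_rot: [-3.142, 0.002, -0.044]
contact_force: [1.4, -1.0, 0.5]
opening: 0.0008
grip_force: 0.0
```

step_arm:
  increments:
    - {"delta_pos": [0,0,1],"dr": [0,0,0],"fingers": 1}
    - {"delta_pos": [0,0,2],"dr": [0,0,0],"fingers": 1}
    - {"delta_pos": [0,0,2.8],"dr": [0,0,0],"fingers": 1}
    - {"delta_pos": [0,0,3.2],"dr": [0,0,0],"fingers": 1}
    - {"delta_pos": [0,0,3.2],"dr": [0,0,0],"fingers": 1}

```text
time: 1.98
tool_pos: [0.527, -0.0614, 0.1028]
tool_rot: [3.141, -0.0, -0.045]
contact_force: [-1.1, -0.6, 1.1]
opening: 0.0004
grip_force: 0.0
```

```bash
python3 -c "
from h import *
go(ov(0,-25),.0905,a)
cv2.imwrite('pics/s1.png',cv2.resize(viewer.read_camera('side')[120:320,180:380,::-1],None,fx=3,fy=3))"
```

```text
t 1.975 cm [ 1.04 -1.14  1.23] dr [ 0.  -0.  -0.1] F [-1.1 -0.6  1.1] q6 1.36
oven mm -10.4 -36.3 z 0.1028
```

View pics/s1.png

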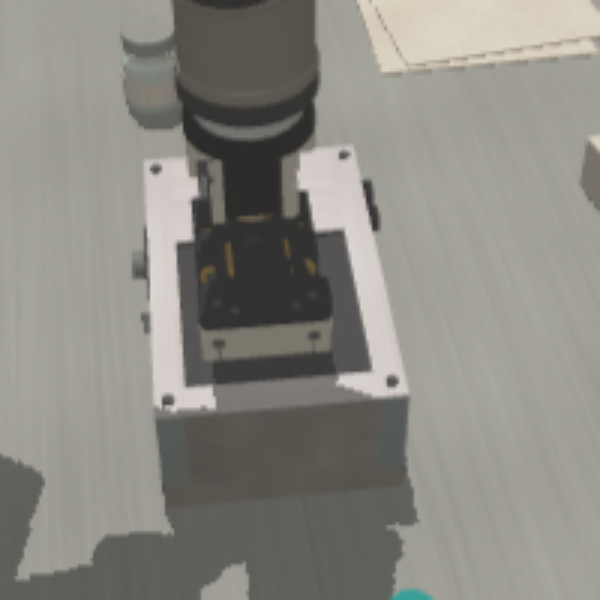

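The fingertips are over the shutter inside the window, about 1 cm short of the press point. I'll correct that and then feel down.

step_arm:
  increments:
    - {"delta_pos": [1,-1.1,0],"dr": [0,0,0],"fingers": 1}
    - {"delta_pos": [1,-1.1,0.3],"dr": [0,0,0],"fingers": 1}
    - {"delta_pos": [1,-1.1,0.6],"dr": [0,0,0],"fingers": 1}
    - {"delta_pos": [1,-1.1,0.9],"dr": [0,0,0],"fingers": 1}
    - {"delta_pos": [1,-1.1,1.1],"dr": [0,0,0],"fingers": 1}

```text
time: 2.65
tool_pos: [0.5375, -0.0502, 0.0913]
tool_rot: [3.142, 0.0, -0.044]
contact_force: [0.2, 0.1, 0.3]
opening: 0.0005
grip_force: 0.0
```

step_arm:
  increments:
    - {"delta_pos": [0,0,0.04],"dr": [0,0,0],"fingers": 1}
    - {"delta_pos": [0,0,0.07],"dr": [0,0,0],"fingers": 1}
    - {"delta_pos": [0,0,0.1],"dr": [0,0,0],"fingers": 1}
    - {"delta_pos": [0,0,0.1],"dr": [0,0,0],"fingers": 1}
    - {"delta_pos": [0,0,0.1],"dr": [0,0,0],"fingers": 1}

```text
time: 3.28
tool_pos: [0.5378, -0.0501, 0.0907]
tool_rot: [3.141, -0.0, -0.044]
contact_force: [-0.4, -0.7, -0.2]
opening: 0.0008
grip_force: 0.0
```

step_arm:
  increments:
    - {"delta_pos": [0,0,0.03],"dr": [0,0,0],"fingers": 1}
    - {"delta_pos": [0,0,0.06],"dr": [0,0,0],"fingers": 1}
    - {"delta_pos": [0,0,0.1],"dr": [0,0,0],"fingers": 1}
    - {"delta_pos": [0,0,0.1],"dr": [0,0,0],"fingers": 1}
    - {"delta_pos": [0,0,0.1],"dr": [0,0,0],"fingers": 1}

```text
time: 3.9
tool_pos: [0.5377, -0.0501, 0.0896]
tool_rot: [3.142, 0.0, -0.044]
contact_force: [-0.2, 0.1, -0.1]
opening: 0.0001
grip_force: 0.0
```

step_arm:
  increments:
    - {"delta_pos": [0,0,0.03],"dr": [0,0,0],"fingers": 1}
    - {"delta_pos": [0,0,0.06],"dr": [0,0,0],"fingers": 1}
    - {"delta_pos": [0,0,0.1],"dr": [0,0,0],"fingers": 1}
    - {"delta_pos": [0,0,0.1],"dr": [0,0,0],"fingers": 1}
    - {"delta_pos": [0,0,0.1],"dr": [0,0,0],"fingers": 1}

```text
time: 4.53
tool_pos: [0.5378, -0.0501, 0.0887]
tool_rot: [3.141, -0.0, -0.044]
contact_force: [-0.1, 0.4, 0.4]
opening: 0.0006
grip_force: 0.0
```

step_arm:
  increments:
    - {"delta_pos": [0,0,0.03],"dr": [0,0,0],"fingers": 1}
    - {"delta_pos": [0,0,0.06],"dr": [0,0,0],"fingers": 1}
    - {"delta_pos": [0,0,0.08],"dr": [0,0,0],"fingers": 1}
    - {"delta_pos": [0,0,0.08],"dr": [0,0,0],"fingers": 1}
    - {"delta_pos": [0,0,0.08],"dr": [0,0,0],"fingers": 1}

```text
time: 5.15
tool_pos: [0.5378, -0.0501, 0.0879]
tool_rot: [3.142, -0.0, -0.044]
contact_force: [0.0, -0.1, 0.3]
opening: 0.0007
grip_force: 0.0
```

step_arm:
  increments:
    - {"delta_pos": [0,0,0.03],"dr": [0,0,0],"fingers": 1}
    - {"delta_pos": [0,0,0.06],"dr": [0,0,0],"fingers": 1}
    - {"delta_pos": [0,0,0.08],"dr": [0,0,0],"fingers": 1}
    - {"delta_pos": [0,0,0.08],"dr": [0,0,0],"fingers": 1}
    - {"delta_pos": [0,0,0.08],"dr": [0,0,0],"fingers": 1}

```text
time: 5.78
tool_pos: [0.5378, -0.0501, 0.0871]
tool_rot: [3.141, -0.0, -0.044]
contact_force: [-1.0, -0.3, 0.9]
opening: 0.0007
grip_force: 0.6
```

step_arm:
  increments:
    - {"delta_pos": [0,0,0.03],"dr": [0,0,0],"fingers": 1}
    - {"delta_pos": [0,0,0.06],"dr": [0,0,0],"fingers": 1}
    - {"delta_pos": [0,0,0.08],"dr": [0,0,0],"fingers": 1}
    - {"delta_pos": [0,0,0.08],"dr": [0,0,0],"fingers": 1}
    - {"delta_pos": [0,0,0.08],"dr": [0,0,0],"fingers": 1}

```text
time: 6.4
tool_pos: [0.5378, -0.0501, 0.0863]
tool_rot: [3.141, -0.0, -0.044]
contact_force: [-0.4, 0.1, 2.9]
opening: 0.0006
grip_force: 1.6
```

step_arm:
  increments:
    - {"delta_pos": [0,0,0.03],"dr": [0,0,0],"fingers": 1}
    - {"delta_pos": [0,0,0.06],"dr": [0,0,0],"fingers": 1}
    - {"delta_pos": [0,0,0.08],"dr": [0,0,0],"fingers": 1}
    - {"delta_pos": [0,0,0.08],"dr": [0,0,0],"fingers": 1}
    - {"delta_pos": [0,0,0.08],"dr": [0,0,0],"fingers": 1}

```text
time: 7.02
tool_pos: [0.5378, -0.0501, 0.0855]
tool_rot: [3.141, -0.0, -0.044]
contact_force: [-0.9, -0.3, 4.9]
opening: 0.0003
grip_force: 2.5
```

```bash
python3 -c "
from h import *
for i in range(3):
  viewer.read_camera('side'); s=robot.observe(); print(s['contact_force'].round(2),s['tool_pos'][2].round(5),s['grip_force'])
go(ov(0,45),.085,a)"
```

```text
[-0.93 -0.52  5.1 ] 0.08555 2.5062625894497614
[-1.13 -0.57  5.56] 0.08558 2.5069920119130984
[-0.01  1.49  5.6 ] 0.08554 2.506449520296883
t 7.175 cm [ 0.01 -6.96  0.05] dr [ 0. -0. -0.] F [-0.   1.5  5.6] q6 1.38
oven mm -0.1 -24.6 z 0.0855
```

step_arm:
  increments:
    - {"delta_pos": [0,0,0.03],"dr": [0,0,0],"fingers": 1}
    - {"delta_pos": [0,0,0.06],"dr": [0,0,0],"fingers": 1}
    - {"delta_pos": [0,0,0.08],"dr": [0,0,0],"fingers": 1}
    - {"delta_pos": [0,0,0.08],"dr": [0,0,0],"fingers": 1}
    - {"delta_pos": [0,0,0.08],"dr": [0,0,0],"fingers": 1}

```text
time: 7.8
tool_pos: [0.5378, -0.0501, 0.0849]
tool_rot: [3.141, -0.0, -0.044]
contact_force: [-1.0, -0.7, 6.5]
opening: 0.0004
grip_force: 3.3
```

```bash
python3 -c "
from h import *
for i in range(3):
  viewer.read_camera('side'); s=robot.observe(); print(s['contact_force'].round(2),s['tool_pos'].round(5),s['grip_force'],s['torque'].round(2))"
```

```text
[-1.86 -0.5   6.53] [ 0.53782 -0.05013  0.08495] 3.2686576049309224 [0.09 0.31 0.04]
[-1.62 -0.16  6.43] [ 0.53779 -0.05013  0.08492] 3.267700247524772 [ 0.08  0.28 -0.  ]
[-2.15  0.3   5.79] [ 0.53782 -0.05012  0.08494] 3.2673600025009364 [0.05 0.28 0.04]
```

step_arm:
  increments:
    - {"delta_pos": [0,0,0.03],"dr": [0,0,0],"fingers": 1}
    - {"delta_pos": [0,0,0.06],"dr": [0,0,0],"fingers": 1}
    - {"delta_pos": [0,0,0.1],"dr": [0,0,0],"fingers": 1}
    - {"delta_pos": [0,0,0.12],"dr": [0,0,0],"fingers": 1}
    - {"delta_pos": [0,0,0.12],"dr": [0,0,0],"fingers": 1}

```text
time: 8.57
tool_pos: [0.5379, -0.0501, 0.084]
tool_rot: [3.141, -0.001, -0.044]
contact_force: [-2.2, 0.1, 8.7]
opening: 0.0005
grip_force: 4.4
```

step_arm:
  increments:
    - {"delta_pos": [0,0,0.03],"dr": [0,0,0],"fingers": 1}
    - {"delta_pos": [0,0,0.06],"dr": [0,0,0],"fingers": 1}
    - {"delta_pos": [0,0,0.1],"dr": [0,0,0],"fingers": 1}
    - {"delta_pos": [0,0,0.12],"dr": [0,0,0],"fingers": 1}
    - {"delta_pos": [0,0,0.12],"dr": [0,0,0],"fingers": 1}

```text
time: 9.2
tool_pos: [0.5379, -0.0501, 0.0831]
tool_rot: [3.141, -0.001, -0.044]
contact_force: [-3.2, 0.1, 12.0]
opening: 0.0007
grip_force: 5.6
```

step_arm:
  increments:
    - {"delta_pos": [0,-0.1,0.04],"dr": [0,0,0],"fingers": 1}
    - {"delta_pos": [0,-0.2,0.06],"dr": [0,0,0],"fingers": 1}
    - {"delta_pos": [0,-0.3,0.06],"dr": [0,0,0],"fingers": 1}
    - {"delta_pos": [0,-0.5,0.06],"dr": [0,0,0],"fingers": 1}
    - {"delta_pos": [0,-0.7,0.06],"dr": [0,0,0],"fingers": 1}

```text
time: 9.82
tool_pos: [0.5382, -0.0446, 0.0827]
tool_rot: [3.139, -0.001, -0.044]
contact_force: [-4.8, -5.0, 11.4]
opening: 0.0007
grip_force: 6.1
```

```bash
python3 -c "
from h import *
go(ov(0,45),.0825,a)
im=viewer.read_camera('side')[:,:,::-1]
cv2.imwrite('pics/s2.png',cv2.resize(im[120:320,180:380],None,fx=3,fy=3))"
```

```text
t 9.825 cm [-0.   -6.41  0.01] dr [ 0.2 -0.  -0. ] F [-4.8 -5.  11.4] q6 1.39
oven mm -0.0 -19.1 z 0.0827
```

View pics/s2.png

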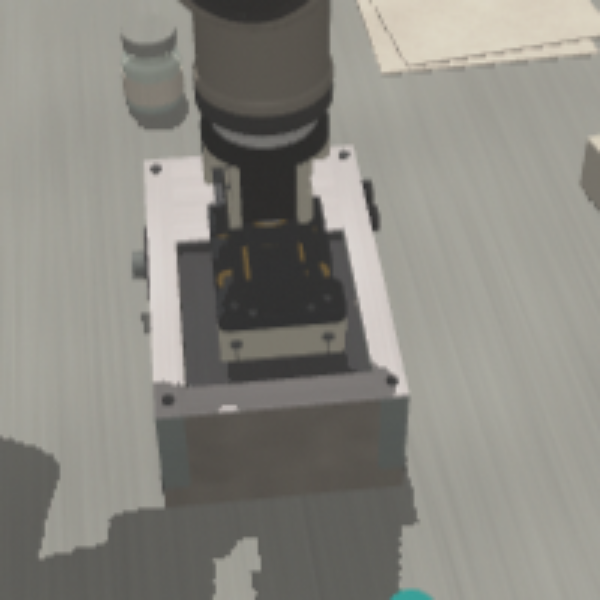

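Nothing conclusive yet: the shutter's trailing edge is still hidden under the rim near (290,375). I'll drag further and relieve the sideways load.

step_arm:
  increments:
    - {"delta_pos": [-0.03,-0.2,0.02],"dr": [0,0,0],"fingers": 1}
    - {"delta_pos": [-0.05,-0.4,0.03],"dr": [0,0,0],"fingers": 1}
    - {"delta_pos": [-0.05,-0.7,0.03],"dr": [0,0,0],"fingers": 1}
    - {"delta_pos": [-0.05,-1.0,0.03],"dr": [0,0,0],"fingers": 1}
    - {"delta_pos": [-0.05,-1.3,0.03],"dr": [0,0,0],"fingers": 1}

```text
time: 10.5
tool_pos: [0.5387, -0.0317, 0.0826]
tool_rot: [3.139, -0.002, -0.044]
contact_force: [-4.0, -6.8, 11.4]
opening: 0.0005
grip_force: 6.2
```

```bash
python3 -c "
from h import *
go(ov(0,45),.0825,a)
im=viewer.read_camera('side')[:,:,::-1]
cv2.imwrite('pics/s3.png',cv2.resize(im[120:320,180:380],None,fx=3,fy=3))"
```

```text
t 10.5 cm [ 0.   -5.12 -0.01] dr [ 0.2 -0.1 -0. ] F [-4.  -6.8 11.4] q6 1.42
oven mm -0.1 -6.2 z 0.0826
```

View pics/s3.png

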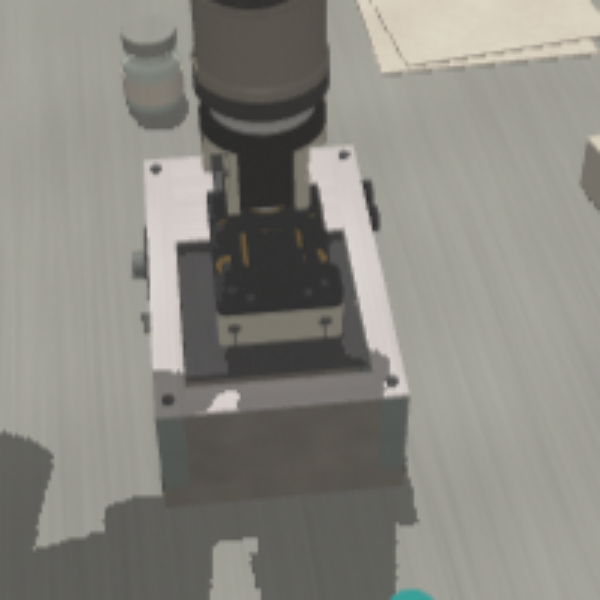

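step_arm:
  increments:
    - {"delta_pos": [-0.03,-0.3,0.05],"dr": [0,0,0],"fingers": 1}
    - {"delta_pos": [-0.06,-0.6,0.07],"dr": [0,0,0],"fingers": 1}
    - {"delta_pos": [-0.08,-0.9,0.07],"dr": [0,0,0],"fingers": 1}
    - {"delta_pos": [-0.1,-1.2,0.07],"dr": [0,0,0],"fingers": 1}
    - {"delta_pos": [-0.1,-1.5,0.07],"dr": [0,0,0],"fingers": 1}

```text
time: 11.18
tool_pos: [0.5393, -0.0167, 0.0823]
tool_rot: [3.139, -0.004, -0.044]
contact_force: [-1.3, -6.8, 13.0]
opening: 0.0003
grip_force: 6.3
```

```bash
python3 -c "
from h import *
go(ov(0,45),.0825,a)
im=viewer.read_camera('side')[:,:,::-1];t=viewer.read_camera('top')[:,:,::-1]
cv2.imwrite('pics/s4.png',np.hstack([cv2.resize(im[160:300,210:330],(400,466)),cv2.resize(t[160:250,240:345],(400,466))]))"
```

```text
t 11.175 cm [ 0.01 -3.62 -0.03] dr [ 0.2 -0.2 -0. ] F [-1.3 -6.8 13. ] q6 1.44
oven mm -0.1 8.8 z 0.0823
```

View pics/s4.png

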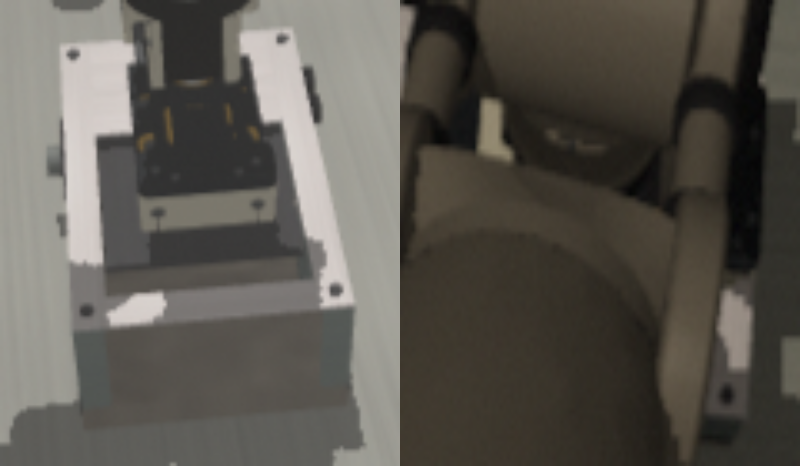

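The side view shows the shutter has moved: a clear gap runs from (110,265) to (305,280). No slip so far, with about 33 mm of 70 done.

step_arm:
  increments:
    - {"delta_pos": [0,-0.3,0.01],"dr": [0,0,0],"fingers": 1}
    - {"delta_pos": [0,-0.6,0.01],"dr": [0,0,0],"fingers": 1}
    - {"delta_pos": [0,-1.0,0.02],"dr": [0,0,0],"fingers": 1}
    - {"delta_pos": [0,-1.4,0.02],"dr": [0,0,0],"fingers": 1}
    - {"delta_pos": [0,-1.8,0.02],"dr": [0,0,0],"fingers": 1}

```text
time: 11.9
tool_pos: [0.5401, 0.0013, 0.0821]
tool_rot: [3.139, -0.004, -0.044]
contact_force: [-2.4, -5.2, 12.9]
opening: -0.0
grip_force: 6.5
```

step_arm:
  increments:
    - {"delta_pos": [0,-0.3,0.01],"dr": [0,0,0],"fingers": 1}
    - {"delta_pos": [0,-0.6,0.01],"dr": [0,0,0],"fingers": 1}
    - {"delta_pos": [0,-0.9,0.02],"dr": [0,0,0],"fingers": 1}
    - {"delta_pos": [0,-1.1,0.02],"dr": [0,0,0],"fingers": 1}
    - {"delta_pos": [0,-1.3,0.02],"dr": [0,0,0],"fingers": 1}

```text
time: 12.52
tool_pos: [0.5406, 0.0144, 0.0819]
tool_rot: [3.139, -0.004, -0.044]
contact_force: [-1.7, -6.4, 13.2]
opening: 0.0008
grip_force: 6.7
```

```bash
python3 -c "
from h import *
go(ov(0,45),.0825,a)"
```

```text
t 12.525 cm [ 0.01 -0.51 -0.06] dr [ 0.1 -0.2 -0. ] F [-1.7 -6.4 13.2] q6 1.5
oven mm -0.1 39.9 z 0.0819
```

step_arm:
  increments:
    - {"delta_pos": [0,-0.2,0],"dr": [0,0,0],"fingers": 1}
    - {"delta_pos": [0,-0.35,0],"dr": [0,0,0],"fingers": 1}
    - {"delta_pos": [0,-0.45,0],"dr": [0,0,0],"fingers": 1}
    - {"delta_pos": [0,-0.5,0],"dr": [0,0,0],"fingers": 1}
    - {"delta_pos": [0,-0.52,0],"dr": [0,0,0],"fingers": 1}

```text
time: 13.15
tool_pos: [0.5409, 0.0186, 0.0819]
tool_rot: [3.138, -0.004, -0.044]
contact_force: [-1.6, -8.4, 13.3]
opening: 0.0005
grip_force: 6.7
```

step_arm:
  increments:
    - {"delta_pos": [0,-0.03,0],"dr": [0,0,0],"fingers": 1}
    - {"delta_pos": [0,-0.06,0],"dr": [0,0,0],"fingers": 1}
    - {"delta_pos": [0,-0.08,0],"dr": [0,0,0],"fingers": 1}
    - {"delta_pos": [0,-0.1,0],"dr": [0,0,0],"fingers": 1}
    - {"delta_pos": [0,-0.1,0],"dr": [0,0,0],"fingers": 1}

```text
time: 13.78
tool_pos: [0.541, 0.0197, 0.0819]
tool_rot: [3.138, -0.004, -0.044]
contact_force: [-1.6, -10.8, 13.5]
opening: 0.0007
grip_force: 6.7
```

The drag force rose at the stop, so the shutter is fully open. Peak load was about 17 N. I'll lift off and head to the glass.

step_arm:
  increments:
    - {"delta_pos": [0,0.1,-0.2],"dr": [0,0,0],"fingers": 1}
    - {"delta_pos": [0,0.1,-1],"dr": [0,0,0],"fingers": 1}
    - {"delta_pos": [0,0.1,-3],"dr": [0,0,0],"fingers": 1}
    - {"delta_pos": [0,0.1,-6],"dr": [0,0,0],"fingers": 1}
    - {"delta_pos": [0,0.1,-9],"dr": [0,0,0],"fingers": 1}

```text
time: 14.4
tool_pos: [0.5389, 0.0213, 0.1704]
tool_rot: [-3.141, 0.002, -0.044]
contact_force: [-0.4, 0.6, -0.5]
opening: 0.0002
grip_force: 0.0
```

```bash
python3 -c "
from h import *
go([.589,-.335],.1,a+np.pi/2)"
```

```text
t 14.4 cm [ 6.59 35.38  7.02] dr [ -0.1   0.1 -90. ] F [-0.4  0.6 -0.5] q6 1.51
oven mm -2.2 46.7 z 0.1704
```

step_arm:
  increments:
    - {"delta_pos": [1,4,0],"dr": [0,0,-10],"fingers": -0.3}
    - {"delta_pos": [2,9,0],"dr": [0,0,-20],"fingers": -0.3}
    - {"delta_pos": [3,14,0],"dr": [0,0,-30],"fingers": -0.3}
    - {"delta_pos": [4,19,0],"dr": [0,0,-40],"fingers": -0.3}
    - {"delta_pos": [5,24,0],"dr": [0,0,-50],"fingers": -0.3}

```text
time: 15.02
tool_pos: [0.5786, -0.2222, 0.1696]
tool_rot: [-3.14, 0.0, 0.834]
contact_force: [1.1, 0.6, -0.3]
opening: 0.0458
grip_force: 0.0
```

```bash
python3 -c "
from h import *
go([.589,-.335],.1,a+np.pi/2)"
```

```text
t 15.025 cm [-7.66  8.36  6.95] dr [ -0.1  -0.  -39.7] F [ 1.1  0.6 -0.3] q6 0.25
oven mm 48.1 -194.8 z 0.1696
```

step_arm:
  increments:
    - {"delta_pos": [-2,2.2,0],"dr": [0,0,-10],"fingers": -0.3}
    - {"delta_pos": [-4,4.4,2],"dr": [0,0,-20],"fingers": -0.3}
    - {"delta_pos": [-6,6.6,4],"dr": [0,0,-30],"fingers": -0.3}
    - {"delta_pos": [-7.7,8.4,6.5],"dr": [0,0,-39.7],"fingers": -0.3}
    - {"delta_pos": [-7.7,8.4,8.5],"dr": [0,0,-39.7],"fingers": -0.3}

```text
time: 15.65
tool_pos: [0.5878, -0.3359, 0.083]
tool_rot: [-3.14, -0.001, 1.521]
contact_force: [-1.2, 0.5, -0.7]
opening: 0.0597
grip_force: 0.0
```

```bash
python3 -c "
from h import *
im=viewer.read_camera('side')[:,:,::-1];t=viewer.read_camera('top')[:,:,::-1]
go([.589,-.335],.017,a+np.pi/2)
cv2.imwrite('pics/s5.png',np.hstack([cv2.resize(im[160:420,220:420],(400,520)),cv2.resize(t[150:270,360:460],(400,520))]))"
```

```text
t 15.75 cm [-0.16  0.26  6.45] dr [-0.3 -0.2 -0.4] F [-0.6  0.7  0.4] q6 -0.58
oven mm 61.2 -305.6 z 0.0816
```

View pics/s5.png

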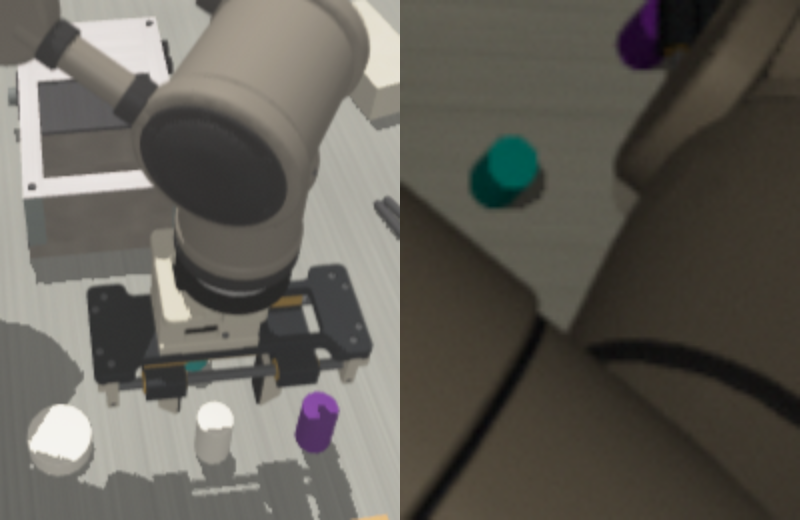

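The glass at (214,430) in the left crop sits between the open fingers, and the open shutter shows behind. I'll descend and grasp.

step_arm:
  increments:
    - {"delta_pos": [-0.16,0.26,0],"dr": [-0.3,-0.2,-0.4],"fingers": -0.3}
    - {"delta_pos": [-0.16,0.26,1.5],"dr": [-0.3,-0.2,-0.4],"fingers": -0.3}
    - {"delta_pos": [-0.16,0.26,3.2],"dr": [-0.3,-0.2,-0.4],"fingers": -0.3}
    - {"delta_pos": [-0.16,0.26,5],"dr": [-0.3,-0.2,-0.4],"fingers": -0.3}
    - {"delta_pos": [-0.16,0.26,6.4],"dr": [-0.3,-0.2,-0.4],"fingers": -0.3}

```text
time: 16.38
tool_pos: [0.5906, -0.3357, 0.0194]
tool_rot: [3.138, 0.003, 1.528]
contact_force: [-0.6, 0.5, 0.0]
opening: 0.0596
grip_force: 0.0
```

step_arm:
  increments:
    - {"delta_pos": [0,0,0],"dr": [0,0,0],"fingers": -0.3}
    - {"delta_pos": [0,0,0],"dr": [0,0,0],"fingers": 1}
    - {"delta_pos": [0,0,0],"dr": [0,0,0],"fingers": 1}
    - {"delta_pos": [0,0,0],"dr": [0,0,0],"fingers": 1}
    - {"delta_pos": [0,0,0],"dr": [0,0,0],"fingers": 1}
  newtons: 15

```text
time: 17.0
tool_pos: [0.5912, -0.3363, 0.0218]
tool_rot: [3.136, 0.004, 1.528]
contact_force: [0.2, 0.2, 2.2]
opening: 0.0299
grip_force: 15.0
```

step_arm:
  increments:
    - {"delta_pos": [0,0,0],"dr": [0,0,0],"fingers": 1}
    - {"delta_pos": [0,0,-2],"dr": [0,0,0],"fingers": 1}
    - {"delta_pos": [0,0,-5],"dr": [0,0,0],"fingers": 1}
    - {"delta_pos": [0,0,-9],"dr": [0,0,0],"fingers": 1}
    - {"delta_pos": [0,0,-12.5],"dr": [0,0,0],"fingers": 1}

```text
time: 17.62
tool_pos: [0.5908, -0.3358, 0.1491]
tool_rot: [3.135, 0.004, 1.528]
contact_force: [-0.4, -0.3, -0.8]
opening: 0.0297
grip_force: 15.0
```

```bash
python3 -c "
from h import *
go(ov(0,-36),.141,a+np.pi/2)"
```

```text
t 17.625 cm [27.18 -6.49  0.64] dr [0.4 0.3 0.1] F [-0.4 -0.3 -0.8] q6 -0.59
oven mm 65.2 -307.7 z 0.1491
```

step_arm:
  increments:
    - {"delta_pos": [4,-1,0],"dr": [0,0,0],"fingers": 1}
    - {"delta_pos": [9,-2,0],"dr": [0.4,0.3,0],"fingers": 1}
    - {"delta_pos": [14,-3.5,0],"dr": [0.4,0.3,0],"fingers": 1}
    - {"delta_pos": [19,-5,0],"dr": [0.4,0.3,0],"fingers": 1}
    - {"delta_pos": [24,-6.5,0],"dr": [0.4,0.3,0],"fingers": 1}

```text
time: 18.25
tool_pos: [0.5355, -0.0916, 0.1464]
tool_rot: [3.142, -0.001, 1.528]
contact_force: [-0.8, 0.6, -0.6]
opening: 0.0297
grip_force: 15.0
```

step_arm:
  increments:
    - {"delta_pos": [2,0,0],"dr": [0,0,0],"fingers": 1}
    - {"delta_pos": [3.2,0,0],"dr": [0,0,0],"fingers": 1}
    - {"delta_pos": [3.2,0,0],"dr": [0,0,0],"fingers": 1}
    - {"delta_pos": [3.2,0,0],"dr": [0,0,0],"fingers": 1}
    - {"delta_pos": [3.2,0,0],"dr": [0,0,0],"fingers": 1}

```text
time: 18.88
tool_pos: [0.5372, -0.0622, 0.1449]
tool_rot: [-3.14, -0.002, 1.527]
contact_force: [0.1, -0.1, -0.6]
opening: 0.0302
grip_force: 15.0
```

```bash
python3 -c "
from h import *
im=viewer.read_camera('side')[:,:,::-1]
go(ov(0,-36),.0455,a+np.pi/2)
cv2.imwrite('pics/s6.png',cv2.resize(im[140:320,190:370],(720,600)))"
```

```text
t 18.925 cm [0.04 0.05 9.95] dr [-0.1 -0.1  0. ] F [ 0.4 -0.2  0.4] q6 -0.21
oven mm -0.3 -36.6 z 0.145
```

View pics/s6.png

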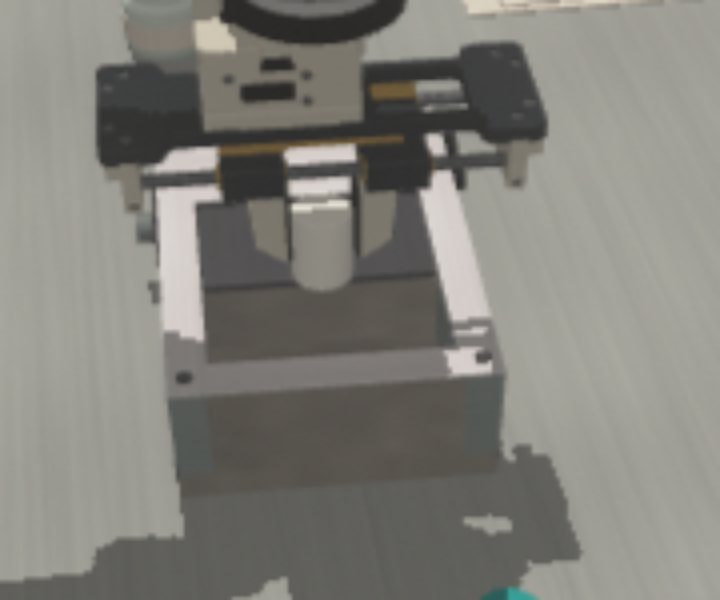

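The glass hangs upright at (322,245) and is centred in x over the clear opening. I'll lower it.

step_arm:
  increments:
    - {"delta_pos": [0,0,1.5],"dr": [0,0,0],"fingers": 1}
    - {"delta_pos": [0,0,3.5],"dr": [0,0,0],"fingers": 1}
    - {"delta_pos": [0,0,6],"dr": [0,0,0],"fingers": 1}
    - {"delta_pos": [0,0,8],"dr": [0,0,0],"fingers": 1}
    - {"delta_pos": [0,0,9.3],"dr": [0,0,0],"fingers": 1}

```text
time: 19.55
tool_pos: [0.5361, -0.0609, 0.0503]
tool_rot: [-3.138, -0.002, 1.528]
contact_force: [0.4, 1.1, -0.8]
opening: 0.03
grip_force: 15.0
```

step_arm:
  increments:
    - {"delta_pos": [0,0,0.1],"dr": [0,0,0],"fingers": 1}
    - {"delta_pos": [0,0,0.2],"dr": [0,0,0],"fingers": 1}
    - {"delta_pos": [0,0,0.3],"dr": [0,0,0],"fingers": 1}
    - {"delta_pos": [0,0,0.3],"dr": [0,0,0],"fingers": 1}
    - {"delta_pos": [0,0,0.3],"dr": [0,0,0],"fingers": 1}

```text
time: 20.18
tool_pos: [0.5371, -0.0611, 0.0494]
tool_rot: [-3.14, -0.002, 1.528]
contact_force: [0.3, 0.4, -1.7]
opening: 0.0297
grip_force: 15.0
```

step_arm:
  increments:
    - {"delta_pos": [0,0,0.1],"dr": [0,0,0],"fingers": 1}
    - {"delta_pos": [0,0,0.2],"dr": [0,0,0],"fingers": 1}
    - {"delta_pos": [0,0,0.3],"dr": [0,0,0],"fingers": 1}
    - {"delta_pos": [0,0,0.3],"dr": [0,0,0],"fingers": 1}
    - {"delta_pos": [0,0,0.3],"dr": [0,0,0],"fingers": 1}

```text
time: 20.8
tool_pos: [0.5369, -0.061, 0.0461]
tool_rot: [-3.14, -0.002, 1.528]
contact_force: [-0.3, -0.4, -1.6]
opening: 0.0299
grip_force: 15.0
```

step_arm:
  increments:
    - {"delta_pos": [0,0,0.05],"dr": [0,0,0],"fingers": 1}
    - {"delta_pos": [0,0,0.1],"dr": [0,0,0],"fingers": 1}
    - {"delta_pos": [0,0,0.15],"dr": [0,0,0],"fingers": 1}
    - {"delta_pos": [0,0,0.15],"dr": [0,0,0],"fingers": 1}
    - {"delta_pos": [0,0,0.15],"dr": [0,0,0],"fingers": 1}

```text
time: 21.42
tool_pos: [0.5369, -0.061, 0.0448]
tool_rot: [-3.14, -0.002, 1.528]
contact_force: [-1.9, 0.7, 3.2]
opening: 0.03
grip_force: 15.0
```

The glass touches the floor. I'll release it and lift clear.

step_arm:
  increments:
    - {"delta_pos": [0,0,0],"dr": [0,0,0],"fingers": 0.2}
    - {"delta_pos": [0,0,0],"dr": [0,0,0],"fingers": 0.1}
    - {"delta_pos": [0,0,0],"dr": [0,0,0],"fingers": 0}
    - {"delta_pos": [0,0,0],"dr": [0,0,0],"fingers": 0}
    - {"delta_pos": [0,0,0],"dr": [0,0,0],"fingers": 0}

```text
time: 22.05
tool_pos: [0.5369, -0.061, 0.0446]
tool_rot: [-3.14, -0.002, 1.528]
contact_force: [0.3, 0.4, -0.4]
opening: 0.0459
grip_force: 0.0
```

step_arm:
  increments:
    - {"delta_pos": [0,0,-0.5],"dr": [0,0,0],"fingers": 0}
    - {"delta_pos": [0,0,-2],"dr": [0,0,0],"fingers": 0}
    - {"delta_pos": [0,0,-4.5],"dr": [0,0,0],"fingers": 0}
    - {"delta_pos": [0,0,-7],"dr": [0,0,0],"fingers": 0}
    - {"delta_pos": [0,0,-9.5],"dr": [0,0,0],"fingers": 0}

```text
time: 22.68
tool_pos: [0.5373, -0.0612, 0.1417]
tool_rot: [-3.141, -0.001, 1.528]
contact_force: [-0.1, 0.2, 0.1]
opening: 0.0459
grip_force: 0.0
```

```bash
python3 -c "
from h import *
im=viewer.read_camera('side')[:,:,::-1]
go(ov(0,41),.1,a)
cv2.imwrite('pics/s7.png',cv2.resize(im[140:320,190:370],(720,600)))"
```

```text
t 22.725 cm [ 7.7  -0.17  4.5 ] dr [ 0.2 -0.2 90.1] F [ 1.4 -0.   2.9] q6 -0.21
oven mm 1.6 -36.0 z 0.145
```

View pics/s7.png

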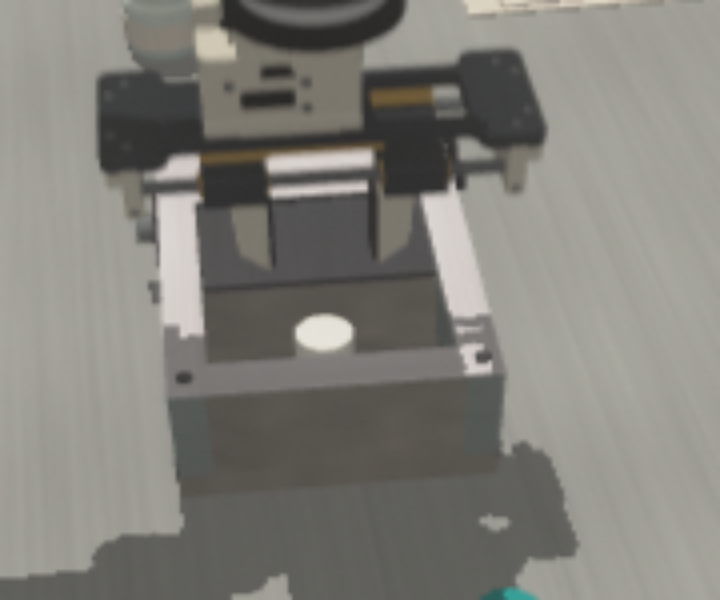

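The glass stands upright in the chamber, its top at (324,332), clear of the open shutter. I'll rotate back, shut the fingers and press at oven y = +41.

step_arm:
  increments:
    - {"delta_pos": [1.5,0,0],"dr": [0,0,10],"fingers": 1}
    - {"delta_pos": [3,0,0],"dr": [0,0,20],"fingers": 1}
    - {"delta_pos": [4.5,0,0],"dr": [0,0,30],"fingers": 1}
    - {"delta_pos": [6,0,0],"dr": [0,0,40],"fingers": 1}
    - {"delta_pos": [7.7,0,0],"dr": [0,0,50],"fingers": 1}
  newtons: 20

```text
time: 23.35
tool_pos: [0.5404, 0.0162, 0.1403]
tool_rot: [-3.14, -0.0, 0.65]
contact_force: [-0.4, 0.2, -0.2]
opening: 0.0021
grip_force: 0.0
```

step_arm:
  increments:
    - {"delta_pos": [0,0,0],"dr": [0,0,10],"fingers": 1}
    - {"delta_pos": [0,0,0],"dr": [0,0,20],"fingers": 1}
    - {"delta_pos": [0,0,0],"dr": [0,0,30],"fingers": 1}
    - {"delta_pos": [0,0,0],"dr": [0,0,40],"fingers": 1}
    - {"delta_pos": [0,0,0],"dr": [0,0,40.1],"fingers": 1}

```text
time: 23.98
tool_pos: [0.5404, 0.0158, 0.1402]
tool_rot: [-3.14, 0.001, -0.043]
contact_force: [-1.3, 0.2, 1.3]
opening: 0.0002
grip_force: 0.0
```

```bash
python3 -c "
from h import *
go(ov(0,41),.09,a)"
```

```text
t 23.975 cm [0.05 0.04 5.02] dr [-0.1  0.1  0.1] F [-1.3  0.2  1.3] q6 1.5
oven mm -0.4 41.3 z 0.1402
```

step_arm:
  increments:
    - {"delta_pos": [0.05,0,1.5],"dr": [0,0,0],"fingers": 1}
    - {"delta_pos": [0.05,0,3],"dr": [0,0,0],"fingers": 1}
    - {"delta_pos": [0.05,0,4.2],"dr": [0,0,0],"fingers": 1}
    - {"delta_pos": [0.05,0,4.8],"dr": [0,0,0],"fingers": 1}
    - {"delta_pos": [0.05,0,5.0],"dr": [0,0,0],"fingers": 1}

```text
time: 24.6
tool_pos: [0.5406, 0.0158, 0.0892]
tool_rot: [-3.14, 0.002, -0.044]
contact_force: [0.3, 0.4, -0.6]
opening: 0.0004
grip_force: 0.0
```

step_arm:
  increments:
    - {"delta_pos": [0,0,0.05],"dr": [0,0,0],"fingers": 1}
    - {"delta_pos": [0,0,0.1],"dr": [0,0,0],"fingers": 1}
    - {"delta_pos": [0,0,0.15],"dr": [0,0,0],"fingers": 1}
    - {"delta_pos": [0,0,0.2],"dr": [0,0,0],"fingers": 1}
    - {"delta_pos": [0,0,0.2],"dr": [0,0,0],"fingers": 1}

```text
time: 25.22
tool_pos: [0.5408, 0.0158, 0.0878]
tool_rot: [-3.14, 0.002, -0.044]
contact_force: [-0.0, -0.5, 0.3]
opening: 0.0004
grip_force: 0.0
```

step_arm:
  increments:
    - {"delta_pos": [0,0,0.05],"dr": [0,0,0],"fingers": 1}
    - {"delta_pos": [0,0,0.1],"dr": [0,0,0],"fingers": 1}
    - {"delta_pos": [0,0,0.15],"dr": [0,0,0],"fingers": 1}
    - {"delta_pos": [0,0,0.2],"dr": [0,0,0],"fingers": 1}
    - {"delta_pos": [0,0,0.2],"dr": [0,0,0],"fingers": 1}

```text
time: 25.85
tool_pos: [0.5408, 0.0158, 0.0859]
tool_rot: [-3.14, 0.001, -0.044]
contact_force: [-0.6, 0.0, 4.2]
opening: 0.0007
grip_force: 2.1
```

step_arm:
  increments:
    - {"delta_pos": [0,0,0.05],"dr": [0,0,0],"fingers": 1}
    - {"delta_pos": [0,0,0.1],"dr": [0,0,0],"fingers": 1}
    - {"delta_pos": [0,0,0.15],"dr": [0,0,0],"fingers": 1}
    - {"delta_pos": [0,0,0.2],"dr": [0,0,0],"fingers": 1}
    - {"delta_pos": [0,0,0.2],"dr": [0,0,0],"fingers": 1}

```text
time: 26.48
tool_pos: [0.5409, 0.0159, 0.0843]
tool_rot: [-3.14, 0.001, -0.044]
contact_force: [-2.4, 0.7, 7.7]
opening: 0.0006
grip_force: 4.2
```

step_arm:
  increments:
    - {"delta_pos": [-0.03,0,0.05],"dr": [0,0,0],"fingers": 1}
    - {"delta_pos": [-0.05,0,0.1],"dr": [0,0,0],"fingers": 1}
    - {"delta_pos": [-0.05,0,0.15],"dr": [0,0,0],"fingers": 1}
    - {"delta_pos": [-0.05,0,0.2],"dr": [0,0,0],"fingers": 1}
    - {"delta_pos": [-0.05,0,0.2],"dr": [0,0,0],"fingers": 1}

```text
time: 27.1
tool_pos: [0.5409, 0.0158, 0.0829]
tool_rot: [-3.14, -0.0, -0.044]
contact_force: [-2.1, 0.2, 11.9]
opening: 0.0008
grip_force: 5.8
```

Now about 12 N of press. I'll drag towards oven -y, which is tool +y.

step_arm:
  increments:
    - {"delta_pos": [-0.03,0.1,0.04],"dr": [0,0,0],"fingers": 1}
    - {"delta_pos": [-0.05,0.3,0.08],"dr": [0,0,0],"fingers": 1}
    - {"delta_pos": [-0.05,0.6,0.08],"dr": [0,0,0],"fingers": 1}
    - {"delta_pos": [-0.05,0.9,0.08],"dr": [0,0,0],"fingers": 1}
    - {"delta_pos": [-0.05,1.2,0.08],"dr": [0,0,0],"fingers": 1}

```text
time: 27.72
tool_pos: [0.5404, 0.0051, 0.0824]
tool_rot: [-3.138, -0.002, -0.044]
contact_force: [-0.2, 6.6, 13.0]
opening: 0.0006
grip_force: 6.2
```

step_arm:
  increments:
    - {"delta_pos": [0,0.3,0],"dr": [0,0,0],"fingers": 1}
    - {"delta_pos": [0,0.7,0],"dr": [0,0,0],"fingers": 1}
    - {"delta_pos": [0,1.1,0],"dr": [0,0,0],"fingers": 1}
    - {"delta_pos": [0,1.5,0],"dr": [0,0,0],"fingers": 1}
    - {"delta_pos": [0,1.9,0],"dr": [0,0,0],"fingers": 1}

```text
time: 28.35
tool_pos: [0.5395, -0.0139, 0.0823]
tool_rot: [-3.138, -0.001, -0.044]
contact_force: [-0.8, 6.9, 10.9]
opening: 0.0007
grip_force: 6.3
```

```bash
python3 -c "
from h import *
go(ov(0,-29),.082,a)"
```

```text
t 28.35 cm [0.   4.06 0.02] dr [-0.2 -0.1 -0. ] F [-0.8  6.9 10.9] q6 1.44
oven mm -0.0 11.6 z 0.0823
```

step_arm:
  increments:
    - {"delta_pos": [0,0.3,0.02],"dr": [0,0,0],"fingers": 1}
    - {"delta_pos": [0,0.7,0.03],"dr": [0,0,0],"fingers": 1}
    - {"delta_pos": [0,1.1,0.03],"dr": [0,0,0],"fingers": 1}
    - {"delta_pos": [0,1.5,0.03],"dr": [0,0,0],"fingers": 1}
    - {"delta_pos": [0,1.9,0.03],"dr": [0,0,0],"fingers": 1}

```text
time: 28.98
tool_pos: [0.5387, -0.033, 0.082]
tool_rot: [-3.138, -0.001, -0.044]
contact_force: [-0.3, 6.7, 13.0]
opening: 0.0005
grip_force: 6.6
```

step_arm:
  increments:
    - {"delta_pos": [0,0.4,0],"dr": [0,0,0],"fingers": 1}
    - {"delta_pos": [0,0.8,0],"dr": [0,0,0],"fingers": 1}
    - {"delta_pos": [0,1.1,0],"dr": [0,0,0],"fingers": 1}
    - {"delta_pos": [0,1.4,0],"dr": [0,0,0],"fingers": 1}
    - {"delta_pos": [0,1.7,0],"dr": [0,0,0],"fingers": 1}

```text
time: 29.6
tool_pos: [0.5379, -0.05, 0.082]
tool_rot: [-3.139, -0.002, -0.044]
contact_force: [-0.4, 7.5, 14.0]
opening: 0.0005
grip_force: 6.6
```

```bash
python3 -c "
from h import *
go(ov(0,-29),.082,a)"
```

```text
t 29.6 cm [-0.    0.45  0.  ] dr [-0.2 -0.1 -0. ] F [-0.4  7.5 14. ] q6 1.38
oven mm 0.0 -24.5 z 0.082
```

step_arm:
  increments:
    - {"delta_pos": [0,0.1,0],"dr": [0,0,0],"fingers": 1}
    - {"delta_pos": [0,0.2,0],"dr": [0,0,0],"fingers": 1}
    - {"delta_pos": [0,0.28,0],"dr": [0,0,0],"fingers": 1}
    - {"delta_pos": [0,0.34,0],"dr": [0,0,0],"fingers": 1}
    - {"delta_pos": [0,0.38,0],"dr": [0,0,0],"fingers": 1}

```text
time: 30.22
tool_pos: [0.5378, -0.0538, 0.082]
tool_rot: [-3.139, -0.001, -0.044]
contact_force: [-1.6, 6.3, 13.6]
opening: 0.0003
grip_force: 6.6
```

step_arm:
  increments:
    - {"delta_pos": [0,0.04,0],"dr": [0,0,0],"fingers": 1}
    - {"delta_pos": [0,0.07,0],"dr": [0,0,0],"fingers": 1}
    - {"delta_pos": [0,0.1,0],"dr": [0,0,0],"fingers": 1}
    - {"delta_pos": [0,0.12,0],"dr": [0,0,0],"fingers": 1}
    - {"delta_pos": [0,0.12,0],"dr": [0,0,0],"fingers": 1}

```text
time: 30.85
tool_pos: [0.5377, -0.0544, 0.082]
tool_rot: [-3.138, -0.001, -0.044]
contact_force: [-0.0, 8.8, 13.0]
opening: 0.0008
grip_force: 6.6
```

Resistance is starting at the stop, so I'll give one more small push to confirm.

step_arm:
  increments:
    - {"delta_pos": [0,0.03,0],"dr": [0,0,0],"fingers": 1}
    - {"delta_pos": [0,0.06,0],"dr": [0,0,0],"fingers": 1}
    - {"delta_pos": [0,0.08,0],"dr": [0,0,0],"fingers": 1}
    - {"delta_pos": [0,0.08,0],"dr": [0,0,0],"fingers": 1}
    - {"delta_pos": [0,0.08,0],"dr": [0,0,0],"fingers": 1}

```text
time: 31.48
tool_pos: [0.5377, -0.0548, 0.082]
tool_rot: [-3.137, -0.002, -0.044]
contact_force: [-0.3, 10.8, 13.7]
opening: 0.0002
grip_force: 6.6
```

The stop is confirmed. I'll lift straight off and clear the view for a numeric check.

step_arm:
  increments:
    - {"delta_pos": [0,0,-0.3],"dr": [0,0,0],"fingers": 1}
    - {"delta_pos": [0,0,-1.2],"dr": [0,0,0],"fingers": 1}
    - {"delta_pos": [0,0,-4],"dr": [0,0,0],"fingers": 1}
    - {"delta_pos": [0,0,-8],"dr": [0,0,0],"fingers": 1}
    - {"delta_pos": [0,0,-13],"dr": [0,0,0],"fingers": 1}

```text
time: 32.1
tool_pos: [0.5359, -0.0571, 0.2107]
tool_rot: [-3.14, 0.005, -0.044]
contact_force: [0.3, -0.4, -0.3]
opening: 0.0004
grip_force: 0.0
```

step_arm:
  increments:
    - {"delta_pos": [-3,4,0],"dr": [0,0,0],"fingers": 1}
    - {"delta_pos": [-6,8,0],"dr": [0,0,0],"fingers": 1}
    - {"delta_pos": [-9,13,0],"dr": [0,0,0],"fingers": 1}
    - {"delta_pos": [-12,18,0],"dr": [0,0,0],"fingers": 1}
    - {"delta_pos": [-15,23,0],"dr": [0,0,0],"fingers": 1}

```text
time: 32.72
tool_pos: [0.3753, -0.2816, 0.2103]
tool_rot: [-3.14, 0.002, -0.044]
contact_force: [0.9, -0.3, 0.3]
opening: 0.0004
grip_force: 0.0
```

Run:
```python
from h import *
cv2.imwrite("pics/f.png",viewer.read_camera("side")[:,:,::-1]);cv2.imwrite("pics/ft.png",viewer.read_camera("top")[:,:,::-1])
for n in("side","top"):
  I=cv2.imread(f"pics/{'f' if n=='side' else 'ft'}.png"); J=cv2.imread(f"pics/{n}0.png")
  for y in(-66,-60,-50,-30,0,30,60): # deck-plane colours along window, now vs start
    print(n,y,[[int(M[v,u].mean()) for M in(I,J)] for x in(-30,30) for u,v in [np.round(proj(n,[*ov(x,y),.087])).astype(int)]])
I=cv2.imread("pics/f.png");m=(I.min(2)>190).astype(np.uint8);k,l,s,cc=cv2.connectedComponentsWithStats(m)
print([(s[i].tolist(),cc[i].round(1)) for i in range(1,k) if s[i,4]>40])
J=cv2.imread("pics/side0.png");print("jar diff",cv2.absdiff(I,J)[120:165,215:245].mean())
print(robot.observe()["contact_force"].round(1),robot.observe()["time"])
```

```text
side -66 [[203, 176], [190, 165]]
side -60 [[89, 77], [88, 76]]
side -50 [[88, 76], [88, 76]]
side -30 [[89, 77], [89, 77]]
side 0 [[89, 77], [89, 77]]
side 30 [[90, 78], [90, 78]]
side 60 [[89, 78], [90, 78]]
top -66 [[31, 29], [30, 28]]
top -60 [[30, 29], [32, 28]]
top -50 [[32, 30], [30, 28]]
top -30 [[29, 28], [29, 30]]
top 0 [[31, 30], [30, 29]]
top 30 [[31, 29], [31, 28]]
top 60 [[32, 27], [29, 28]]
[([256, 85, 13, 14, 90], array([260.5,  91.4])), ([268, 84, 8, 14, 62], array([271. ,  91.6])), ([289, 85, 95, 59, 3465], array([332.8, 113.2])), ([231, 87, 12, 14, 96], array([235.6,  93.4])), ([243, 86, 13, 14, 98], array([247.9,  92.2])), ([206, 89, 12, 14, 98], array([211. ,  95.3])), ([219, 88, 12, 14, 93], array([223.5,  94.3])), ([336, 134, 42, 7, 84], array([360.3, 137. ])), ([377, 161, 59, 42, 1173], array([405.9, 181.5])), ([228, 169, 88, 89, 3440], array([267. , 206.4])), ([234, 362, 32, 31, 763], array([249.2, 376.9]))]
jar diff 18.970864197530865
[-0.2  1.3 -0.4] 32.825
```

The shutter fills the window as it did at the start. The puck's centroid is unchanged, and the arm never went near the jar. The jar crop's brightness difference matches the overall exposure change.

```bash
python3 -c "
from cell import robot
print(robot.hand_in())"
```

```text
the job is handed in; nothing more can be done
None
```

The job is handed in, but no verdict came back. The shutter was opened to its stop, the white glass stood upright in the chamber, and the shutter was slid fully shut again with at most about 18 N read on it; the puck and jar were not touched.

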